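# Set the brim gauge to its middle notch

### The arm

A 6-joint arm with a two-finger parallel gripper is mounted at the origin on the work surface. World frame = base frame: x ahead of the robot, y to its left, z up, the work surface at z = 0. Lengths are in m, angles in rad, forces in N, time in s.
With the tool pointing down it reaches from about 0.35 to 0.975 m from the base axis. Payload 4.9 kg.
Tool frame: the origin (TCP) lies midway between the tips of the shut fingers; the grasp point (between the pads) lies behind it (manip.grasp_offset is the y of the grasp point in the tool frame, in m); y points along the fingers, z is the direction in which the jaws open and shut, and the axes are right-handed (so a half turn about y gives the same grasp; the last joint's range is limited). The gripper opens to 85 mm and grips with 20 to 120 N. Pads are 22 mm wide; open, the fingers measure 114 mm over their backs; the gripper's body (76 mm by 85 mm) begins 54 mm behind the grasp point. The pads swing forward as they close: fully open they stand 13 mm farther back than shut.
Start: joints at [1.162, 0.053, 1.613, -0, 1.476, -0.119], TCP at [0.179, 0.599, 0.206] pointing down, gripper open.
Joint ranges: [-3.01, 3.01], [-1.01, 2.22], [0.06, 2.58], [-1.02, 4.17], [0.09, 2.62], [-3.14, 3.14]. Speed limits (rad/s): [2.57, 2.57, 3.14, 3.14, 3.14, 3.14].

### API

Orientations are given as a unit quaternion [w, x, y, z].
In Python, from plant import manip gives the robot as it stands. The module is installed in compiled form; this text tells all that it offers.
- The arm moves only by the shell command python3 -m jog 'ROWS'. ROWS is a JSON object of lists of equal length, an entry for each row: "offset": the shift along the world's x, y, z in units of 50 mm (1.0 is 50 mm), a list of three; "angular": the turn, a rotation vector about the world's x, y, z in units of 6 degrees (1.0 is 6 degrees), a list of three; "jaw": the finger opening in mm, from 0 to 85.4. In form: {"offset": [[tx, ty, tz], ...], "angular": [[ax, ay, az], ...], "jaw": [jaw, ...]}. A call has 1 to 12 rows; each row shifts and turns the commanded pose from where the row before left it; what a row does not reach is not made up. A row lasts 1/10 s, in which the tool goes at most 50 mm and 8.59 degrees, less where a joint would pass 70% of its speed; a pose out of reach is approached as far as the arm can. A call is refused whole if a number of a shift passes 1 or a number of a turn 1, either way. A call with a gripper value outside its range is refused whole. The fingers move at their own pace and stop on an object; the grip force is fixed at half the most. Time passes only in rows, so rows that do not move let the fingers close. It gives the time, the measured TCP pose, the force and the opening at its end, in the units of the state.
- manip.state(): the state, without advancing time (a new reading comes with each control period).
- manip.grab_frame(name): name is "scene" or "top" or "wrist"; returns the picture (420x560x3 uint8, blue, green, red); there is no depth.
- manip.camera_model(name): a dict with "fx", "fy", "cx", "cy" (pixels), "rvec" (rotation vector, rad) and "tvec" (3), from world to camera coordinates, as OpenCV has them; the wrist camera has in their place "mount" (4x4, takes a point from camera to tool coordinates, whose origin is the TCP and whose axes are the tool frame's). Camera axes: x right, y down, z forward; pixel columns grow to the right and rows downward; lengths in m; the calibration is good to about 2 mm. A picture is of the moment at which its call begins: read the wrist's pose just before it. camera_model takes no time and is no camera call.
- manip.job_done(): hands the job in, once; it reports no verdict.
The state is a dict: "time": time; "joint_pos": joint angles; "joint_vel": joint speeds; "joint_efforts": joint torques, N m; "tool_pos": TCP position; "tool_rot": TCP orientation; "contact_force": force on the tool from outside, world axes, zero at the start; "ft_torque": the same for the moment, N m; "gripper_width": opening from 0.0 (shut) to 1.0 (fully open).
Only numpy, scipy, OpenCV 4.12 (cv2) and the standard library are available. Lean on these libraries where they do the work, as an engineer would, in place of code of your own. Each camera call takes 0.05 s, during which the arm holds its last target.

### The job

Of the two brim gauges on the bench, the one with the round post is already set at its middle notch; set the one with the flat thumb plate to match. Push the plate's near face with the fingertips until the slide is past its middle notch but not as far as its last one, then let it spring back so that it latches against the stop pin in the middle notch. Do not hook or pinch the plate or touch the stop pin, and leave the other gauge and everything else on the bench where it is.

Things in the scene. Friction and masses are not known exactly. Their poses are not given: they have to be found in the camera images.
- gauge_a: The gauge to set, with the flat thumb plate; on either side. Wooden base fixed to the bench, x -120 to 130, y -40 to 40, z 0 to 24 mm of its frame; origin on the bench under the slide's centre line. The slide is pushed to this frame's +x (away from the robot within 23 degrees), a spring draws it back. A metal bridge 66 mm high, 72 mm wide stands across it at x = 40 mm.
- gauge_a_slide (a joint): Slide, m: 0 = drawn back (start), grows when pushed to +x, hard end 0.066. Ratchet: let go from beyond 0.032 it latches on the pin at 0.030 (middle notch); beyond 0.053 it latches at 0.052 (last notch) and cannot come back. Spring 3 N at 0, 5.6 N at 0.030, 7.4 N at 0.052, 1 to 2 N more while a tooth lifts the pin, damping 15 N per m/s; springs back within 0.3 s.
- gauge_a_push (a point): Pushing face of gauge_a's upright brass thumb plate at the slide's near end, 36 mm wide (y), 35 to 91 mm above the bench, 10 mm thick. Origin: centre of the pushed face, 63 mm up, at x = -89 mm of gauge_a's frame plus the slide's value. x = push direction, into the plate. Behind it lies only 31 mm of the wooden base (top at 24 mm).
- gauge_a_pin (a joint): Height of gauge_a's sprung stop pin in m: about 0 when down in a notch or on the bar, 0.008 when riding on a tooth's crest.
- gauge_a_pin_top (a point): Centre of the top of the stop pin's round head, above the bridge of gauge_a: head 18 mm across, 8 mm high, top 85 mm above the bench with the pin down. Not to be touched.
- gauge_b: The second gauge, same base, frame and mechanism, but with a round brass thumb post (22 mm across, ball of 30 mm at the top, 96 mm above the bench) in place of the plate, at x = -78 mm of its frame plus its slide's value. Already set at its middle notch; leave alone.
- gauge_b_slide (a joint): Slide of gauge_b in m, same meaning; starts and must stay at about 0.030 (its middle notch).
- thread_spool: Bystander: white plastic reel 32 mm across, 40 mm tall, standing on end between the middles of the two gauges; origin at the centre of its underside.
- hat_block: Bystander: wooden crown-shaped block 152 mm across, 125 mm tall, standing to the robot's left of the gauges; origin at the centre of its underside.
- awl: Bystander: wood-handled awl 160 mm long lying flat, pointing away from the robot, between the two gauges and nearer the robot; origin at the underside of its middle.
- sanding_block: Bystander: cork block 90 x 55 x 35 mm lying left of the gauges, nearer the robot than the hat block; origin at the centre of its underside.
- glue_bottle: Bystander: plastic bottle 60 mm across, 160 mm tall, standing to the robot's right of the gauges; origin at the centre of its underside.
- brush: Bystander: wooden brush 190 mm long lying to the right of the gauges, beyond the glue bottle; origin at the underside of its middle.
- pin_tin: Bystander: round tin 60 mm across, 35 mm tall, standing between the far ends of the two gauges; origin at the centre of its underside.

How it is judged:
By the outcome, as a careful person would: the job done as asked, in the order asked, and still so for the second after the job is handed in, with the robot touching nothing.
It also fails if it takes over 32 s, if anything falls off the work surface, if the arm or the gripper's body presses on something with over 40 N, if the wrist force passes 120 N, or if a joint passes its speed limit or range.

## Working session

There is one attempt and no reset: what is moved stays moved. The work goes in short steps, Python scripts to look and compute and a shell command to move; the robot and the scene stay as the last step left them, time stands still between calls to the robot, and variables do not carry over. Pictures are saved under pics/ and viewed, and the job is handed in when it is done.

```bash
ls; mkdir -p pics; python3 - <<'E'
from plant import manip
import cv2
s=manip.state();print({k:s[k] for k in('time','tool_pos','tool_rot','contact_force','gripper_width')}, manip.grasp_offset)
for n in('scene','top'):
    cv2.imwrite(f'pics/{n}0.png',manip.grab_frame(n)); print(n,manip.camera_model(n))
E
```

```text
pics
{'time': 0.0, 'tool_pos': array([0.17834929, 0.59831624, 0.20498446]), 'tool_rot': array([-0.69900128,  0.70038752, -0.10230073,  0.10192694]), 'contact_force': array([ 0.01226413,  0.05648735, -0.75437202]), 'gripper_width': 1.0016144117954062} -0.0187
scene {'fx': 495.2209598112232, 'fy': 495.2209598112232, 'cx': 280.8149603218981, 'cy': 216.38267985315935, 'rvec': array([ 2.30583223,  1.05732203, -0.32638238]), 'tvec': array([-0.39614539, -0.29443162,  1.45224034])}
top {'fx': 537.5863669461224, 'fy': 537.5863669461224, 'cx': 281.04935213875876, 'cy': 213.87423652674102, 'rvec': array([ 2.12623518, -2.17222219,  0.16142084]), 'tvec': array([0.03129361, 0.58030838, 1.44448684])}
```

View pics/scene0.png

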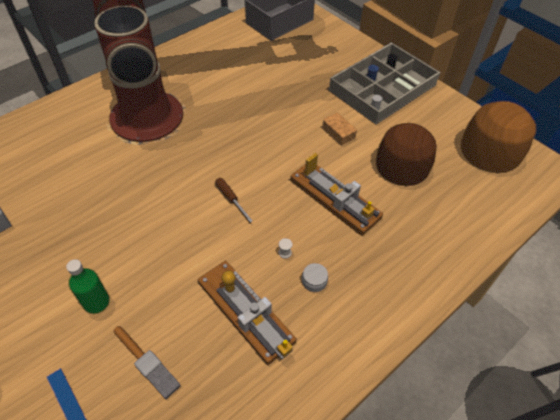

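View pics/top0.png

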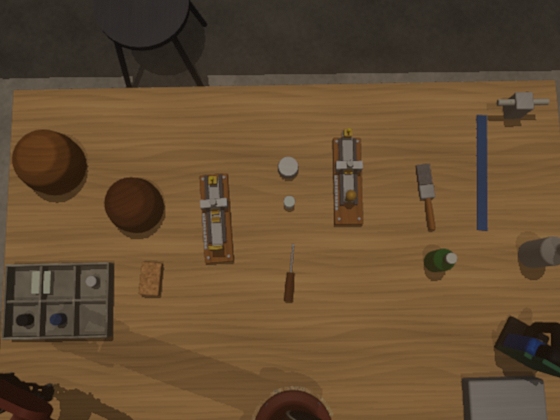

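The top view shows gauge_a, with the plate, on the left around (217,220) and gauge_b, with the post, at (348,180). I'll enlarge both views to measure.

```bash
python3 - <<'E'
import cv2
a=cv2.imread('pics/top0.png')[165:275,180:260]; cv2.imwrite('pics/topA.png',cv2.resize(a,None,fx=5.4,fy=5.4,interpolation=cv2.INTER_CUBIC))
a=cv2.imread('pics/scene0.png')[145:240,280:390]; cv2.imwrite('pics/sceneA.png',cv2.resize(a,None,fx=6,fy=6,interpolation=cv2.INTER_CUBIC))
E
```

```text
(no output)
```

View pics/topA.png

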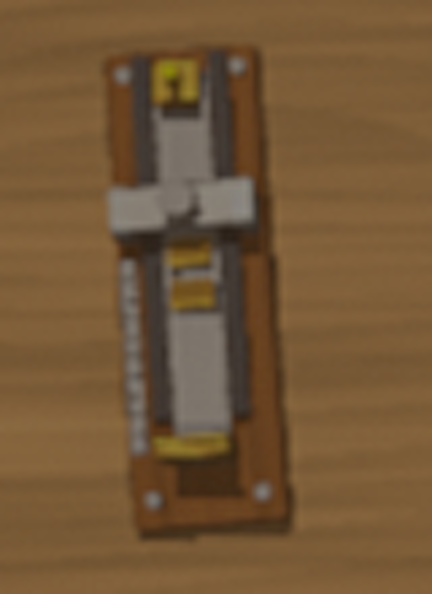

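View pics/sceneA.png

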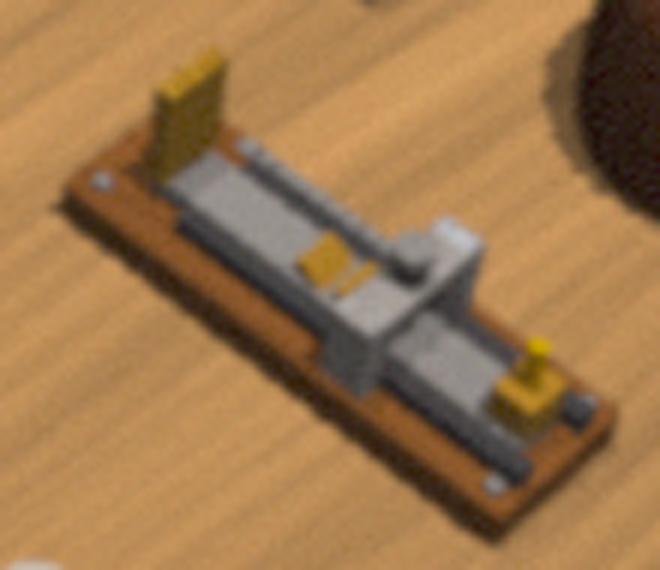

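```bash
cat > h.py <<'E'
import numpy as np,cv2
from plant import manip
def cam(n):
    c=manip.camera_model(n);K=np.array([[c['fx'],0,c['cx']],[0,c['fy'],c['cy']],[0,0,1]]);return K,np.array(c['rvec'],float),np.array(c['tvec'],float)
def ray(n,uv,z):
    K,r,t=cam(n);R=cv2.Rodrigues(r)[0];o=-R.T@t;d=R.T@np.linalg.inv(K)@np.array([*uv,1.]);return o+d*(z-o[2])/d[2]
def proj(n,P):
    K,r,t=cam(n);return cv2.projectPoints(np.array(P,float).reshape(-1,1,3),r,t,K,None)[0].reshape(-1,2)
E
python3 - <<'E'
from h import *
T=lambda u,v:((u+.5)/5.4-.5+180,(v+.5)/5.4-.5+165)
S=lambda u,v:((u+.5)/6-.5+280,(v+.5)/6-.5+145)
c=[ray('top',T(*p),.024) for p in[(108,47),(258,47),(287,528),(140,533)]]
c=np.array(c);print(c.round(4)); print(np.linalg.norm(c-np.roll(c,1,0),axis=1))
m=c.mean(0);d=(c[0]+c[1]-c[2]-c[3]);print('yaw',np.degrees(np.arctan2(d[1],d[0])))
y=np.arctan2(d[1],d[0]);ex=np.array([np.cos(y),np.sin(y),0]);O=m-ex*.005;print('origin',O)
for p in[(65,190),(490,530),(615,412)]: print('scene',ray('scene',S(*p),.024).round(4))
# plate top near edge in top view z=.091
for p in[(155,455),(230,455),(155,437),(230,435)]: print('plate top',T(*p),ray('top',T(*p),.091).round(4))
for p in[(155,92),(218,48),(225,60)]: print('plate scene',ray('scene',S(*p),.091).round(4))
print('pred near face ctr',O+ex*-.089)
E
```

```text
[[0.7042 0.2465 0.024 ]
 [0.7026 0.168  0.024 ]
 [0.451  0.155  0.024 ]
 [0.45   0.2301 0.024 ]]
[0.25467975 0.07850453 0.25192359 0.07510954]
yaw 3.3173223118785895
origin [0.57194608 0.19962    0.024     ]
scene [0.4637 0.1542 0.024 ]
scene [0.7077 0.1645 0.024 ]
scene [0.7004 0.2469 0.024 ]
plate top (208.2962962962963, 248.85185185185185) [0.4843 0.2137 0.091 ]
plate top (222.1851851851852, 248.85185185185185) [0.4835 0.177  0.091 ]
plate top (208.2962962962963, 245.51851851851853) [0.4931 0.2137 0.091 ]
plate top (222.1851851851852, 245.14814814814815) [0.4933 0.1769 0.091 ]
plate scene [0.4898 0.1782 0.091 ]
plate scene [0.4885 0.2155 0.091 ]
plate scene [0.4954 0.213  0.091 ]
pred near face ctr [0.48309522 0.19446994 0.024     ]
```

```bash
python3 - <<'E'
from h import *
from scipy.spatial.transform import Rotation as R
s=manip.state();q=s['tool_rot'];r=R.from_quat([q[1],q[2],q[3],q[0]]);print(r.as_matrix().round(3))
y=np.radians(3)
for sg in(1,-1):
    t=np.array([[np.cos(y)*-sg,0,-np.sin(y)*sg],[-np.sin(y)*sg,0,np.cos(y)*sg],[0,-1,0]]);
    print(sg,np.linalg.det(t),np.degrees((R.from_matrix(t)*r.inv()).as_rotvec()).round(2))
print(np.array([.42,.192,.15])-s['tool_pos'])
for p in [(290,288),(289,202),(135,205)]: print(ray('top',p,.02))
E
```

```text
[[ 0.958 -0.001  0.286]
 [-0.286 -0.002  0.958]
 [-0.    -1.    -0.002]]Traceback (most recent call last):
  File "<stdin>", line 7, in <module>
  File "scipy/spatial/transform/_rotation.pyx", line 1143, in scipy.spatial.transform._rotation.Rotation.from_matrix
ValueError: Non-positive determinant (left-handed or null coordinate frame) in rotation matrix 0: [[-0.99862953  0.         -0.05233596]
 [-0.05233596  0.          0.99862953]
 [ 0.         -1.          0.        ]].
```

```bash
python3 -m jog '{"offset":[[0.4,-0.68,-0.09],[0.4,-0.68,-0.09],[0.4,-0.68,-0.09],[0.4,-0.68,-0.09],[0.4,-0.68,-0.09],[0.4,-0.68,-0.09],[0.4,-0.68,-0.09],[0.4,-0.68,-0.09],[0.4,-0.68,-0.09],[0.4,-0.68,-0.09],[0.4,-0.68,-0.09],[0.4,-0.68,-0.09]],"angular":[[0,0,0.27],[0,0,0.27],[0,0,0.27],[0,0,0.27],[0,0,0.27],[0,0,0.27],[0,0,0.27],[0,0,0.27],[0,0,0.27],[0,0,0.27],[0,0,0.27],[0,0,0.27]],"jaw":[0,0,0,0,0,0,0,0,0,0,0,0]}'; python3 -m jog '{"offset":[[0,0,0],[0,0,0]],"angular":[[0,0,0],[0,0,0]],"jaw":[0,0]}'
python3 - <<'E'
from h import *
from scipy.spatial.transform import Rotation as R
s=manip.state();q=s['tool_rot'];print(s['time'],s['tool_pos'],s['contact_force'],s['gripper_width']);print(R.from_quat([q[1],q[2],q[3],q[0]]).as_matrix().round(3))
cv2.imwrite('pics/scene1.png',manip.grab_frame('scene'));cv2.imwrite('pics/wrist1.png',manip.grab_frame('wrist'));print(manip.camera_model('wrist'))
E
```

```text
time: 1.3
tool_pos: [0.4189, 0.1894, 0.1517]
tool_rot: [0.707, -0.707, -0.018, 0.018]
contact_force: [0.1, 0.1, -1.0]
gripper_width: 0.001
time: 1.5
tool_pos: [0.4184, 0.1904, 0.1517]
tool_rot: [0.707, -0.707, -0.016, 0.017]
contact_force: [0.2, 0.1, 0.3]
gripper_width: -0.002
1.5 [0.41841739 0.19035147 0.15167326] [0.15836842 0.12480085 0.33653433] -0.0016908571518991996
[[ 0.999 -0.001 -0.047]
 [ 0.047  0.     0.999]
 [-0.001 -1.     0.   ]]
{'fx': 345.47228215965737, 'fy': 345.47228215965737, 'cx': 282.04904832910455, 'cy': 206.27114221161054, 'mount': array([[ 1.50867803e-03,  9.62567563e-01,  2.71037657e-01,
        -6.81466330e-02],
       [ 8.76509181e-05, -2.71038091e-01,  9.62568618e-01,
        -1.68054998e-01],
       [ 9.99998858e-01, -1.42844943e-03, -4.93279144e-04,
        -1.64211630e-03],
       [ 0.00000000e+00,  0.00000000e+00,  0.00000000e+00,
         1.00000000e+00]])}
```

View pics/scene1.png

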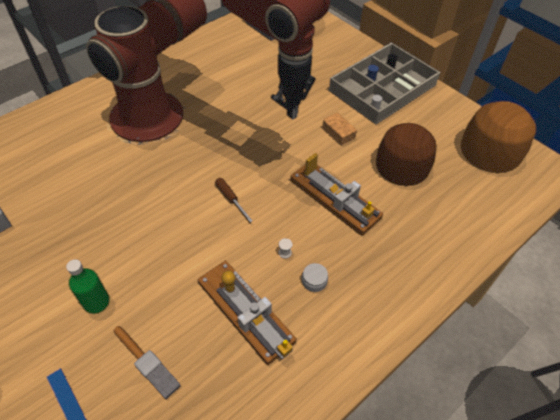

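View pics/wrist1.png

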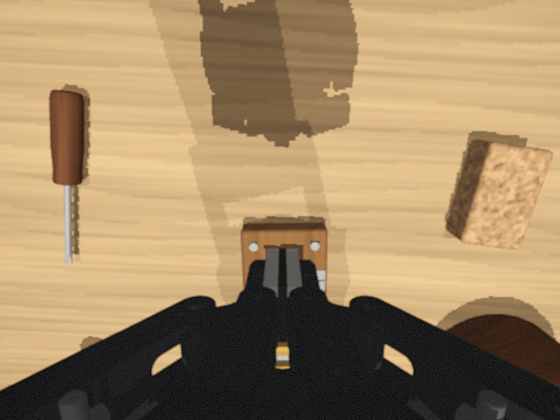

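```bash
python3 - <<'E'
from h import *
from scipy.spatial.transform import Rotation as R
print(proj('scene',[manip.state()['tool_pos']]))
c=manip.camera_model('wrist');s=manip.state();q=s['tool_rot'];M=np.eye(4);M[:3,:3]=R.from_quat([q[1],q[2],q[3],q[0]]).as_matrix();M[:3,3]=s['tool_pos'];M=M@c['mount']
for u,v,z in[(242,230,.024),(327,230,.024),(254,247,.024),(315,245,.024),(242,219,0.0),(327,219,0)]:
    d=M[:3,:3]@[(u-c['cx'])/c['fx'],(v-c['cy'])/c['fy'],1];o=M[:3,3];print((o+d*(z-o[2])/d[2]).round(4))
E
```

```text
[[291.09949991 124.04886554]]
[0.4575 0.1553 0.024 ]
[0.4538 0.2324 0.024 ]
[0.4735 0.1666 0.024 ]
[0.4689 0.2226 0.024 ]
[0.4548 0.1526 0.    ]
[0.4508 0.2352 0.    ]
```

```bash
python3 -m jog '{"offset":[[0,0.03,-0.45],[0,0,-0.5],[0,0,-0.5],[0,0,-0.5],[0.3,0.015,0],[0.3,0.015,0],[0.25,0.015,0],[0,0,0],[0,0,0]],"angular":[[0,0,0.05],[0,0,0],[0,0,0],[0,0,0],[0,0,0],[0,0,0],[0,0,0],[0,0,0],[0,0,0]],"jaw":[0,0,0,0,0,0,0,0,0]}'
```

```text
time: 2.5
tool_pos: [0.4604, 0.1956, 0.0546]
tool_rot: [0.707, -0.707, -0.02, 0.02]
contact_force: [-0.6, 0.1, -0.6]
gripper_width: 0.006
```

```bash
python3 - <<'E'
from h import *
cv2.imwrite('pics/scene2.png',cv2.resize(manip.grab_frame('scene')[60:240,240:420],None,fx=3.3,fy=3.3,interpolation=cv2.INTER_CUBIC))
cv2.imwrite('pics/top2.png',cv2.resize(manip.grab_frame('top')[165:275,170:270],None,fx=5,fy=5,interpolation=cv2.INTER_CUBIC))
E
```

```text
(no output)
```

View pics/scene2.png

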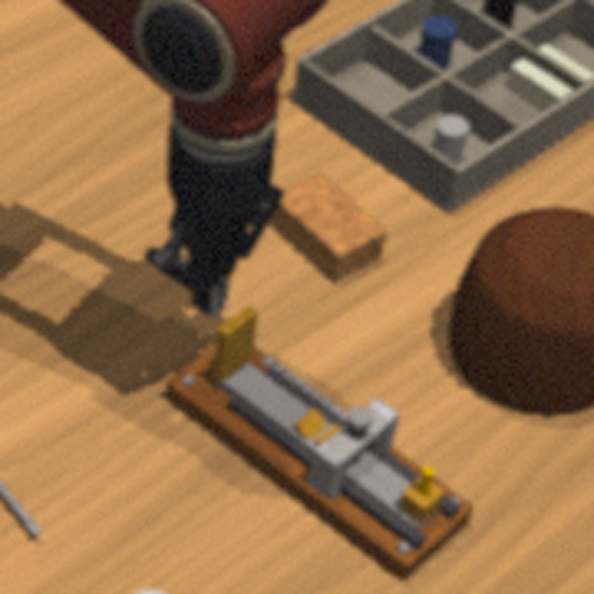

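View pics/top2.png

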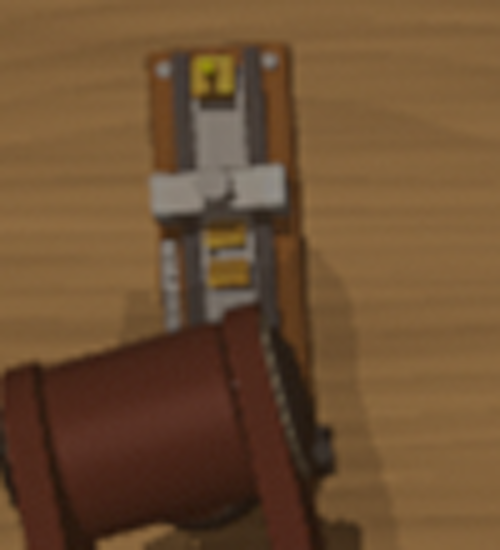

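The fingers are down behind the plate's near face with a visible gap. In the scene crop the tip is around (210,310) and the plate around (236,345). Next I approach slowly until contact.

```bash
python3 -m jog '{"offset":[[0.06,0,0],[0.06,0,0],[0,0,0]],"angular":[[0,0,0],[0,0,0],[0,0,0]],"jaw":[0,0,0]}'
python3 -m jog '{"offset":[[0.06,0,0],[0,0,0]],"angular":[[0,0,0],[0,0,0]],"jaw":[0,0]}'
python3 -m jog '{"offset":[[0.06,0,0],[0,0,0]],"angular":[[0,0,0],[0,0,0]],"jaw":[0,0]}'
python3 -m jog '{"offset":[[0.06,0,0],[0,0,0]],"angular":[[0,0,0],[0,0,0]],"jaw":[0,0]}'
```

```text
time: 2.9
tool_pos: [0.4674, 0.1947, 0.0549]
tool_rot: [0.707, -0.707, -0.019, 0.019]
contact_force: [-0.2, 0.3, -0.4]
gripper_width: -0.001
time: 3.1
tool_pos: [0.4705, 0.1946, 0.0548]
tool_rot: [0.707, -0.707, -0.019, 0.019]
contact_force: [0.2, 0.5, 1.3]
gripper_width: 0.004
time: 3.3
tool_pos: [0.4735, 0.1946, 0.0548]
tool_rot: [0.707, -0.707, -0.019, 0.019]
contact_force: [0.8, -1.1, -0.0]
gripper_width: -0.001
time: 3.5
tool_pos: [0.4757, 0.1947, 0.0546]
tool_rot: [0.707, -0.707, -0.019, 0.02]
contact_force: [-2.7, -0.2, 2.4]
gripper_width: -0.0
```

```bash
python3 -m jog '{"offset":[[0.06,0.003,0],[0,0,0]],"angular":[[0,0,0],[0,0,0]],"jaw":[0,0]}'
python3 -m jog '{"offset":[[0.06,0.003,0],[0,0,0]],"angular":[[0,0,0],[0,0,0]],"jaw":[0,0]}'
python3 - <<'E'
from h import *
cv2.imwrite('pics/scene3.png',cv2.resize(manip.grab_frame('scene')[60:240,240:420],None,fx=3.3,fy=3.3,interpolation=cv2.INTER_CUBIC))
E
```

```text
time: 3.7
tool_pos: [0.4789, 0.1949, 0.0545]
tool_rot: [0.707, -0.707, -0.019, 0.02]
contact_force: [-3.1, 0.5, 1.5]
gripper_width: -0.001
time: 3.9
tool_pos: [0.482, 0.1951, 0.0545]
tool_rot: [0.707, -0.707, -0.019, 0.02]
contact_force: [-2.4, 0.5, 1.0]
gripper_width: 0.004
```

View pics/scene3.png

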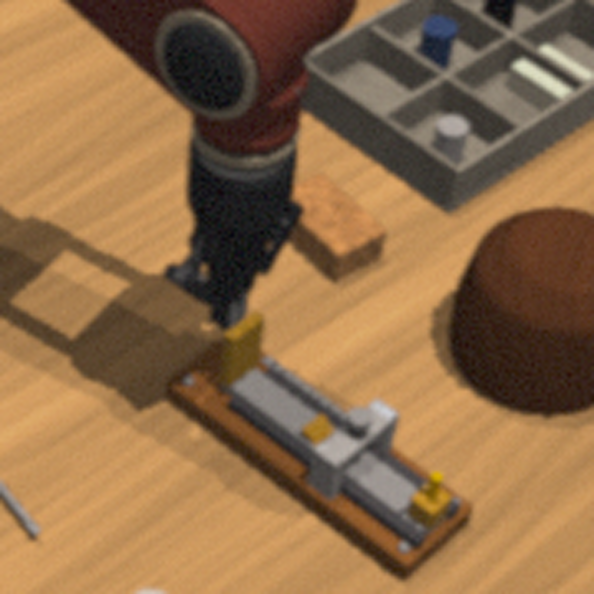

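```bash
cat >> h.py <<'E'
def yel(img,x0,y0,x1,y1):
    h=cv2.cvtColor(img,cv2.COLOR_BGR2HSV)[y0:y1,x0:x1]
    m=((h[...,0]>=20)&(h[...,0]<=32)&(h[...,1]>150)&(h[...,2]>110))
    v,u=np.nonzero(m);w=np.ones(len(u));return np.array([u.mean()+x0,v.mean()+y0]),len(u)
def slide(img):
    # tip block displacement along slide from picture 0
    a,n0=yel(cv2.imread('pics/scene0.png'),355,190,395,230);b,n=yel(img,355,190,395,230)
    ex=np.array([np.cos(.052),np.sin(.052),0]);P=ray('scene',a,.045)
    J=(proj('scene',[P+ex*.03])-proj('scene',[P]))[0]/30
    d=b-a;return a,b,n0,n,d@J/(J@J),'mm, residual px',(d-J*(d@J)/(J@J))
E
python3 - <<'E'
from h import *
im=manip.grab_frame('scene');cv2.imwrite('pics/s3.png',im);print(slide(im),manip.state()['tool_pos'],manip.state()['contact_force'])
E
```

```text
(array([369.        , 206.93333333]), array([370.90909091, 209.65151515]), 45, 66, np.float64(7.932178982875748), 'mm, residual px', array([-0.61706065,  0.82211849])) [0.48192057 0.19505524 0.0545244 ] [-3.97081892  0.68724648  1.48874695]
```

```bash
python3 -m jog '{"offset":[[0.1,0.005,0],[0.1,0.005,0],[0.1,0.005,0],[0.1,0.005,0],[0.1,0.005,0],[0.06,0.003,0],[0,0,0]],"angular":[[0,0,0],[0,0,0],[0,0,0],[0,0,0],[0,0,0],[0,0,0],[0,0,0]],"jaw":[0,0,0,0,0,0,0]}'
python3 - <<'E'
from h import *
im=manip.grab_frame('scene');cv2.imwrite('pics/s4.png',im);print(slide(im),manip.state()['tool_pos'],manip.state()['contact_force'])
cv2.imwrite('pics/scene4.png',cv2.resize(im[60:240,240:420],None,fx=3.3,fy=3.3,interpolation=cv2.INTER_CUBIC))
E
```

```text
time: 4.7
tool_pos: [0.509, 0.1968, 0.0544]
tool_rot: [0.707, -0.707, -0.018, 0.021]
contact_force: [-7.1, 0.7, 4.0]
gripper_width: 0.002
(array([369.        , 206.93333333]), array([379.8       , 216.14545455]), 45, 55, np.float64(35.57948745924528), 'mm, residual px', array([-0.53095683,  0.70740118])) [0.50891605 0.19672998 0.05445938] [-6.77952498  1.72395159  3.73475696]
```

View pics/scene4.png

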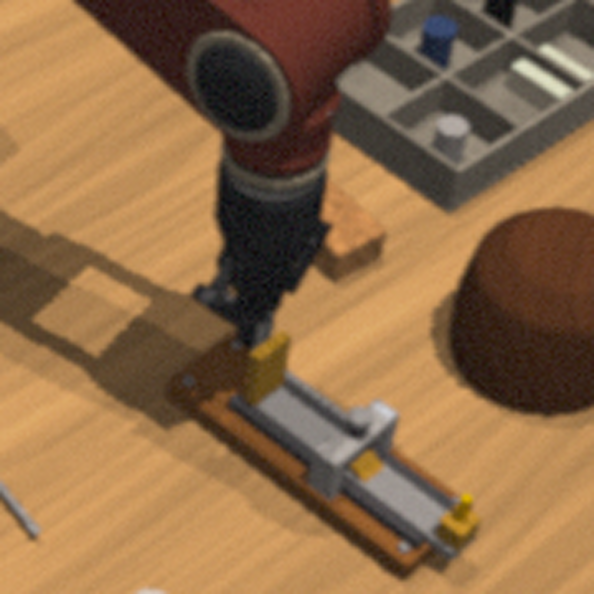

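The slide is at about 34–35 mm, with the end block at crop (459,527). Seven more millimetres puts it mid-way between the two thresholds, and then I back off.

```bash
python3 -m jog '{"offset":[[0.07,0.003,0],[0.07,0.003,0],[0,0,0]],"angular":[[0,0,0],[0,0,0],[0,0,0]],"jaw":[0,0,0]}'
python3 - <<'E'
from h import *
im=manip.grab_frame('scene');print(slide(im)[4],manip.state()['tool_pos'],manip.state()['contact_force'])
E
```

```text
time: 5.05
tool_pos: [0.5158, 0.1972, 0.0544]
tool_rot: [0.707, -0.707, -0.018, 0.021]
contact_force: [-8.1, 1.8, 4.1]
gripper_width: 0.001
40.1868955556265 [0.51564342 0.19717249 0.05440654] [-7.18446055  2.21780297  4.65007107]
```

```bash
python3 -m jog '{"offset":[[-0.5,-0.026,0],[-0.6,-0.03,0],[-0.5,-0.026,0],[0,0,0],[0,0,0]],"angular":[[0,0,0],[0,0,0],[0,0,0],[0,0,0],[0,0,0]],"jaw":[0,0,0,0,0]}'
python3 - <<'E'
from h import *
im=manip.grab_frame('scene');print(slide(im)[4],manip.state()['tool_pos'],manip.state()['contact_force'])
cv2.imwrite('pics/scene5.png',cv2.resize(im[60:240,240:420],None,fx=3.3,fy=3.3,interpolation=cv2.INTER_CUBIC))
E
```

```text
time: 5.6
tool_pos: [0.438, 0.1926, 0.0552]
tool_rot: [0.707, -0.707, -0.02, 0.018]
contact_force: [0.9, -0.1, 0.5]
gripper_width: -0.005
30.099251386217997 [0.43847416 0.19263559 0.0553706 ] [-0.16702494  0.4226949  -0.45508721]
```

View pics/scene5.png

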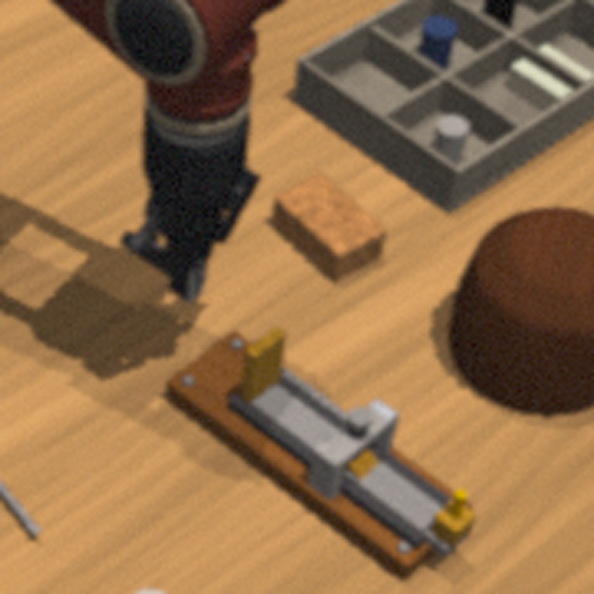

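It has latched at about 30 mm, and the fingers are clear. I raise the tool, check everything else in the full views, and hand in.

```bash
python3 -m jog '{"offset":[[-0.3,0,0.3],[-0.4,0,0.5],[0,0,0.5],[0,0,0.5],[0,0,0.3],[0,0,0],[0,0,0],[0,0,0]],"angular":[[0,0,0],[0,0,0],[0,0,0],[0,0,0],[0,0,0],[0,0,0],[0,0,0],[0,0,0]],"jaw":[0,0,0,0,0,0,0,0]}'
python3 - <<'E'
from h import *
im=manip.grab_frame('scene');print(slide(im)[4]);t=manip.grab_frame('top')
cv2.imwrite('pics/scene6.png',im);cv2.imwrite('pics/top6.png',t)
print('diff b/spool region',[cv2.absdiff(im,cv2.imread('pics/scene0.png'))[230:360,190:340].mean(), cv2.absdiff(t,cv2.imread('pics/top0.png'))[80:310,265:460].mean()])
E
```

```text
time: 6.45
tool_pos: [0.4014, 0.1923, 0.1579]
tool_rot: [-0.707, 0.707, 0.018, -0.02]
contact_force: [-0.1, -0.5, -0.5]
gripper_width: -0.002
30.164042000979137
diff b/spool region [np.float64(4.958803418803419), np.float64(4.335265700483092)]
```

View pics/top6.png

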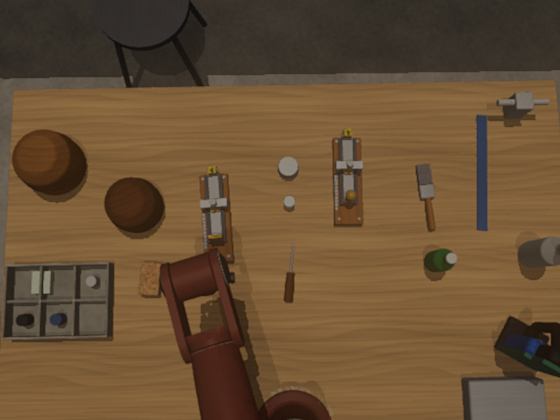

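The top view shows gauge_a's end block now standing past its base at (212,170), as gauge_b's does at (348,132). All the other items are where they were.

```bash
python3 -c "
from plant import manip
print(manip.job_done(), manip.state()['time'])"
```

```text
the job is handed in; nothing more can be done
the job is handed in; nothing more can be done
```

I set gauge_a to its middle notch and handed the job in at about 6.6 s. I pushed the plate's near face with the shut fingertips to a slide position of about 40–41 mm, then backed straight off so it sprang back onto the stop pin.

- **Latch:** after release the scene camera put the slide at 30.1 mm, and 30.2 mm about 0.9 s later with the arm raised clear. The far end block now stands past the base, as gauge_b's does.
- **Push:** the readings I took showed about 8 N at most, and about 0 N once the fingers were clear.
- **Accuracy:** the camera and the arm position agreed on the slide position to about 1–2 mm during the push, well inside the 32–53 mm window.
- **Everything else:** comparing before and after pictures, gauge_b and the other items look unmoved. The average pixel difference around gauge_b was 4–5 grey levels, which I took to be image noise.

No check failed. I judged the pin seated from the slide position, not from a direct reading of the pin height.

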